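Push the marker board's tab out over the edge of the desk riser

ROBOT

A 6-joint arm with a two-finger parallel gripper is mounted at the origin on the work surface. World frame = base frame: x ahead of the robot, y to its left, z up, the work surface at z = 0. Lengths are in m, angles in degrees, forces in N, time in s.
With the tool pointing down it reaches from about 0.35 to 0.875 m from the base axis. Payload 4.2 kg.
Tool frame: the origin (TCP) lies midway between the tips of the shut fingers; the grasp point (between the pads) lies r.grasp_offset behind it (r.grasp_offset is the distance from the TCP to the grasp point, in m); z points along the fingers, y is the direction in which the jaws open and shut (so a half turn about z gives the same grasp; the last joint's range is limited). The gripper opens to 87 mm and grips with 3 to 60 N. Pads are 19 mm wide; open, the fingers measure 117 mm over their backs; the gripper's body (75 mm by 190 mm) begins 51 mm behind the grasp point.
Start: joints at [91.307, 22.042, 0.453, 0, -68.411, -14.817], TCP at [0.146, 0.608, 0.223] pointing down, gripper open.
Joint ranges: [-179.83, 179.83], [-69.29, 118.12], [-61.27, 80.66], [-181.25, 117.63], [-171.15, -9.14], [-177.46, 177.46]. Speed limits (degrees/s): [159.86, 159.86, 180, 180, 180, 180].

INTERFACE

Orientations are given as a 3x3 rotation matrix whose columns are the frame's x, y, z axes.
In Python, from station import sense, optics, r gives the robot as it stands. The module is installed in compiled form; this text tells all that it offers.
- The arm moves only by the tool servo_tool, never from a script. Its argument "deltas" is a list of rows, each an object with "slide": the shift along the tool's x, y, z in units of 25 mm (1.0 is 25 mm), a list of three; "spin": the turn about the tool's z in units of 8 degrees (1.0 is 8 degrees). A call has 1 to 10 rows; each row shifts and turns the pose as measured when the row begins, along the tool's axes as they then stand; what a row does not reach is not made up. A row lasts 1/10 s, in which the tool goes at most 50 mm and 8.59 degrees, less where a joint would pass 70% of its speed; a pose out of reach is approached as far as the arm can. A call is refused whole if a number of a shift passes 1 or a number of a turn 1, either way. A call with a gripper value outside its range is refused whole. "gripper" is the closure in counts, from 0 (fully open) to 255 (shut), set as the call begins (left out, the last holds). The fingers move at their own pace and stop on an object; the grip force is fixed at half the most. Time passes only in rows, so rows that do not move let the fingers close. It gives the time, the measured TCP pose, the force and the opening at its end, in the units of the state.
- sense(): the state, without advancing time (a new reading comes with each control period).
- optics.capture(name): name is "scene" or "top"; returns a dict with "frame" (480x640x3 uint8, red, green, blue), "camera_matrix" (3x3 intrinsics, pixels), "k1" (the pictures are not rectified: a ray, as slopes to the right and down, at radius r is drawn at 1 + k1 r^2 times it, then the intrinsics apply), "eye" and "rotation" of the camera in the world. Camera axes: x right, y down, z forward; pixel columns grow to the right and rows downward; lengths in m; the calibration is good to about 2 mm. A picture is of the moment at which its call begins. There is no depth.
- r.finish_job(): hands the job in, once; it reports no verdict.
The state is a dict: "time_s": time; "joints": joint angles; "joint_velocities": joint speeds; "effort": joint torques, N m; "tcp_pos": TCP position; "ee_rot": TCP orientation; "wrist_force": force on the tool from outside, world axes, zero at the start; "moment": the same for the moment, N m; "gripper_width": opening from 0.0 (shut) to 1.0 (fully open).
Only numpy, scipy, OpenCV 4.12 (cv2) and the standard library are available. Lean on these libraries where they do the work, as an engineer would, in place of code of your own. Each camera call takes 0.05 s, during which the arm holds its last target.

TASK

A stiff buff marker board with a tab lies flat on the grey desk riser. With the fingertips, push it along the riser toward the riser's left-hand end (left as the robot sees it) until the whole tab, and only the tab, sticks out past that end: both shoulders beside the tab flush with the riser's edge, so that a colleague can take the board by its tab. Only push it, never lift it or let it tip or fall, leave the mug, the stamp and the stapler where they stand, and finish with the hand clear.

Things in the scene. Friction and masses are not known exactly. Their poses are not given: they have to be found in the camera images.
- riser: Grey desk riser, fixed: a flat shelf 300 mm (x) by 520 mm (y), its top 80 mm above the desk, shelf 18 mm thick on two legs set in from the ends. Origin: centre of its footprint, at desk height. Its +y axis points to its left-hand end (the end edge lies 260 mm from the origin); its heading varies by up to 17 degrees.
- left_edge (a point): Middle of the top edge of the riser's left-hand end (80 mm above the desk); the edge runs along the riser's x axis. Axes as the riser's.
- board: Loose buff pressboard, 6 mm thick, 0.13 to 0.25 kg, flat on the riser, turned up to 15 degrees from it. Main part 150 (x) by 140 mm (y); a tab 90 mm wide, 35 mm long stands out mid +y side, toward the riser's left end. Origin: centre of the main part's underside; rear edge 70 mm away on -y, shoulders 70 mm on +y. Slides with ordinary friction (1 to 2 N), stops when the push stops.
- shoulder_near (a point): Outer corner of the board's shoulder on its -x side (robot side), at its underside: board coordinates (-75, 70, 0) mm.
- shoulder_far (a point): Outer corner of the board's shoulder on its +x side, at its underside: board coordinates (75, 70, 0) mm.
- rear_edge (a point): Middle of the board's straight rear edge (150 mm long), at half its thickness, board coordinates (0, -70, 3) mm: the edge to push against.
- mug: White mug, 72 mm across, 85 mm tall, standing on the riser near the right-hand end, behind the board; its handle is turned away from the board. Origin: centre of its underside. Leave it alone.
- stamp: Wooden hand stamp, foot 45 by 30 mm, 78 mm tall, standing on the riser near the right-hand end, beside the mug (the two may be swapped). Origin: centre of its underside. Leave it alone.
- stapler: Black stapler, 36 by 130 mm, 46 mm tall, on the desk beyond the riser's left-hand end, below the level of the riser's top. Origin: centre of its underside. Leave it alone.

How it is judged:
By the outcome, as a careful person would: the job done as asked, in the order asked, and still so for the second after the job is handed in, with the robot touching nothing.
It also fails if it takes over 45 s, if anything falls off the work surface, if the arm or the gripper's body presses on something with over 40 N, if the wrist force passes 120 N, or if a joint passes its speed limit or range.

## Working session

There is one attempt and no reset: what is moved stays moved. The work goes in short steps, Python scripts to look and compute and a tool call to move; the robot and the scene stay as the last step left them, time stands still between calls to the robot, and variables do not carry over. Pictures are saved under pics/ and viewed, and the job is handed in when it is done.

Besides the shell and the picture viewer there is one more tool, called after "Call:" as name(argument=value, ...) on one line, values as JSON. servo_tool: Moves the arm, as the interface text tells. Its arguments: {"type":"object","properties":{"deltas":{"type":"array"},"gripper":{"type":"number"}},"required":["deltas"]}

```bash
mkdir -p pics
cat > h.py <<'E'
import numpy as np, cv2
from station import sense, optics, r
def cap(n,f):
    c=optics.capture(n); cv2.imwrite('pics/'+f,c['frame'][:,:,::-1]); return c
def ray(c,uv):
    K=np.array(c['camera_matrix'],float); k=c['k1']
    d=np.array([(uv[0]-K[0,2])/K[0,0],(uv[1]-K[1,2])/K[1,1]]); s=d.copy()
    for _ in range(30): s=d/(1+k*(s@s))
    return np.array(c['eye']),np.array(c['rotation'])@np.array([s[0],s[1],1])
def on(c,uv,z):
    e,d=ray(c,uv); return e+d*(z-e[2])/d[2]
def proj(c,p):
    K=np.array(c['camera_matrix'],float); q=np.array(c['rotation']).T@(np.array(p)-np.array(c['eye'])); s=q[:2]/q[2]
    s=s*(1+c['k1']*(s@s)); return np.array([K[0,0]*s[0]+K[0,2],K[1,1]*s[1]+K[1,2]])
E
python3 - <<'E'
from h import *
for n in('scene','top'):
    c=cap(n,n+'0.png'); print(n,c['eye'],c['rotation'],c['camera_matrix'],c['k1'])
s=sense();print(s['time_s'],s['tcp_pos'],s['ee_rot'],s['gripper_width'],s['wrist_force'],r.grasp_offset)
E
```

```text
scene [0.91506967 0.6197312  0.72750465] [[-0.89109076  0.29000883 -0.34907325]
 [ 0.4534316   0.60096749 -0.65820807]
 [ 0.01889552 -0.74480397 -0.66701574]] [[540.9358252    0.         325.98974812]
 [  0.         540.9358252  239.71984922]
 [  0.           0.           1.        ]] -0.11655616632011757
top [0.33815644 0.01199883 1.17705927] [[ 2.33041544e-03 -9.80077200e-01  1.98603250e-01]
 [-9.99997272e-01 -2.31486260e-03  3.10493556e-04]
 [ 1.55431580e-04 -1.98603432e-01 -9.80079922e-01]] [[572.73730153   0.         324.04436956]
 [  0.         572.73730153 238.46076126]
 [  0.           0.           1.        ]] -0.13861105076889116
0.1 [0.14584611 0.60719932 0.22157876] [[ 9.72306432e-01 -2.33709396e-01 -3.46945578e-04]
 [-2.33709627e-01 -9.72304544e-01 -1.91919627e-03]
 [ 1.11197438e-04  1.94713140e-03 -9.99998098e-01]] 0.9959443900638606 [-0.23389309 -0.34174968  0.06008084] 0.0187
```

View pics/scene0.png

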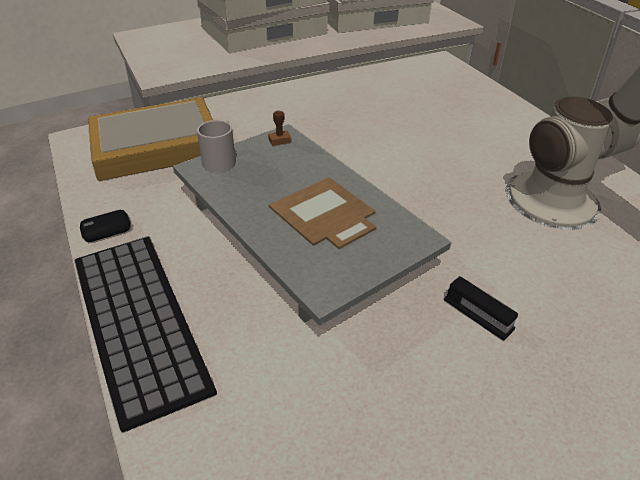

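View pics/top0.png

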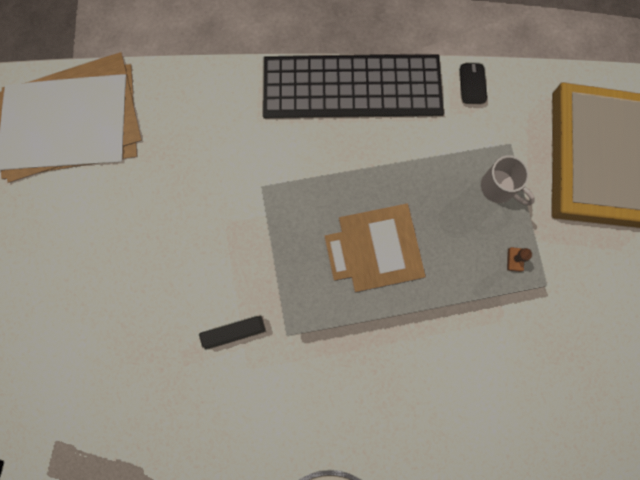

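The top view shows the riser with corners near (263,186), (512,147), (545,290) and (287,331). The board is at (327–424, 205–290) with its tab to the left. The mug is at (509,175), the stamp at (520,258) and the stapler at (232,332). The scene view agrees.

```bash
cat > m.py <<'E'
from h import *
def boardmask(c,box):
    hsv=cv2.cvtColor(c['frame'],cv2.COLOR_RGB2HSV)
    m=((hsv[...,1]>90)&(hsv[...,0]<25)).astype(np.uint8)
    k=np.zeros_like(m);x0,x1,y0,y1=box;k[y0:y1,x0:x1]=1;m*=k
    cs,_=cv2.findContours(m,cv2.RETR_EXTERNAL,cv2.CHAIN_APPROX_NONE)
    return max(cs,key=cv2.contourArea)
def lineedge(c,a,b,z,grad=None,n=40,w=8,lo=.08,hi=.92,chan=None):
    """refine the edge a->b (pixels) by strongest gradient along the normal; returns world pts at z"""
    g=cv2.GaussianBlur(c['frame'],(3,3),0).astype(np.float32)
    a=np.array(a,float);b=np.array(b,float);t=(b-a)/np.linalg.norm(b-a);nn=np.array([-t[1],t[0]])
    ss=np.arange(-w,w+.01,.25);P=[]
    for f in np.linspace(lo,hi,n):
        p=a+(b-a)*f; q=p+ss[:,None]*nn
        v=cv2.remap(g,q[:,0].astype(np.float32)[None],q[:,1].astype(np.float32)[None],cv2.INTER_LINEAR)[0]
        d=np.linalg.norm(v[4:]-v[:-4],axis=1)
        i=d.argmax(); P.append(on(c,q[i+2],z)[:2])
    P=np.array(P).astype(np.float32)
    vx,vy,x,y=cv2.fitLine(P,cv2.DIST_HUBER,0,1e-4,1e-4).ravel()
    res=np.abs((P-[x,y])@np.array([-vy,vx]))
    return np.array([x,y]),np.array([vx,vy]),np.median(res)
def inter(l,m):
    A=np.stack([l[1],-m[1]],1);s=np.linalg.solve(A,m[0]-l[0]);return l[0]+s[0]*l[1]
def quad(c,px,z,**k):
    L=[lineedge(c,px[i],px[(i+1)%4],z,**k) for i in range(4)]
    return [inter(L[i-1],L[i]) for i in range(4)],L
E
python3 - <<'E'
from m import *
c=optics.capture('top'); s=optics.capture('scene')
for n,cc,px in(('top',c,[(263,186),(512,147),(545,290),(287,331)]),('scene',s,[(318,322),(174,168),(292,126),(450,243)])):
    q,L=quad(cc,px,.08,w=6)
    print(n,'FL,FR,NR,NL',np.round(q,4).tolist(),[round(l[2]*1e3,2) for l in L],[round(float(np.degrees(np.arctan2(l[1][1],l[1][0]))),2) for l in L],'len',[round(float(np.linalg.norm(q[i]-q[i-3])),4) for i in range(4)])
for n,cc,b in(('top',c,(320,432,198,298)),('scene',s,(260,385,170,255))):
    k=boardmask(cc,b); a=cv2.approxPolyDP(k,4,True)[:,0]
    print(n,cv2.contourArea(k)); 
    for p in a: print(p.tolist(),np.round(on(cc,p.astype(float),.086)[:2],4))
for n,cc in(('top',c),('scene',s)):
  for nm,x in (('mugtop',(509,170) if n=='top' else (216,130)),):
    print(n,nm,on(cc,x,.165))
print('stamp top',on(c,(525,255),.158),'scene', on(s,(279,115),.158))
E
```

```text
top FL,FR,NR,NL [[0.6675999760627747, 0.13899999856948853], [0.7635999917984009, -0.382999986410141], [0.46810001134872437, -0.42410001158714294], [0.37380000948905945, 0.08449999988079071]] [np.float32(0.46), np.float32(2.52), np.float32(0.28), np.float32(0.37)] [-79.57, 7.92, -79.49, 10.51] len [0.5308, 0.2983, 0.5173, 0.2988]
scene FL,FR,NR,NL [[0.6690000295639038, 0.13899999856948853], [0.7644000053405762, -0.373199999332428], [0.46939998865127563, -0.4262000024318695], [0.3743000030517578, 0.08429999649524689]] [np.float32(0.19), np.float32(1.84), np.float32(0.4), np.float32(0.26)] [-79.45, 10.19, -79.44, 10.51] len [0.521, 0.2997, 0.5193, 0.2997]
top 6076.5
[407, 204] [ 0.6291 -0.1513]
[339, 218] [ 0.6002 -0.0168]
[342, 231] [ 0.5742 -0.0226]
[325, 236] [0.5641 0.0105]
[334, 279] [ 0.48   -0.0069]
[350, 276] [ 0.4858 -0.0377]
[357, 291] [ 0.4569 -0.0509]
[424, 276] [ 0.4859 -0.1805]
scene 4289.0
[269, 204] [ 0.6312 -0.1523]
[313, 244] [ 0.6051 -0.0132]
[327, 238] [ 0.5756 -0.0166]
[339, 248] [0.5687 0.0159]
[375, 229] [ 0.4855 -0.0006]
[365, 218] [ 0.4862 -0.0358]
[374, 210] [ 0.4587 -0.0491]
[330, 178] [ 0.4863 -0.1781]
top mugtop [ 0.67542585 -0.33520257  0.165     ]
scene mugtop [ 0.67035364 -0.3292154   0.165     ]
stamp top [ 0.5145219  -0.35700863  0.158     ] scene [ 0.526224   -0.34239371  0.158     ]
```

```bash
cat > b.py <<'E'
from m import *
E0=np.array([.5212,.1117]);TH=np.radians(10.5)
X=np.array([np.cos(TH),np.sin(TH)]);Y=np.array([-X[1],X[0]])
def rf(p): p=np.array(p)[:2]-E0; return np.round(np.array([p@X,p@Y])*1e3,1)
def board(cc,px,w=4):
    # px: rearfar, shoulderfar, tabrootfar, tabtipfar, tabtipnear, tabrootnear, shouldernear, rearnear
    names=['farside','shF','tF','tabend','tN','shN','nearside','rear']
    L={n:lineedge(cc,px[i],px[(i+1)%8],.086,w=w,lo=.15,hi=.85) for i,n in enumerate(names)}
    for n in L:
        d=L[n][1]; a=np.degrees(np.arctan2(d[1],d[0]))-10.5
        print(n,'mid',rf(L[n][0]),'ang',round((a+45)%90-45,2),'res',round(L[n][2]*1e3,2))
    for n,(a,b) in dict(shoulder_near=('shN','nearside'),shoulder_far=('shF','farside'),rear_near=('rear','nearside'),rear_far=('rear','farside')).items():
        p=inter(L[a],L[b]);print(n,np.round(p,4),rf(p))
E
python3 - <<'E'
from b import *
c=optics.capture('top'); s=optics.capture('scene')
board(c,[(407,204),(339,218),(342,231),(325,236),(334,279),(350,276),(357,291),(424,276)]);print()
board(s,[(269,204),(313,244),(327,238),(339,248),(375,229),(365,218),(374,210),(330,178)])
E
```

```text
farside mid [  58.7 -211.7] ang 1.46 res 0.29
shF mid [  40.1 -139.6] ang 3.37 res 0.29
tF mid [  26.4 -127.2] ang 1.98 res 0.36
tabend mid [ -23.9 -115. ] ang 1.09 res 0.06
tN mid [ -65.7 -124.8] ang -1.1 res 0.44
shN mid [ -77.4 -142.3] ang 1.25 res 0.41
nearside mid [ -93.4 -214.3] ang 1.01 res 0.57
rear mid [ -25.5 -281.7] ang 1.11 res 0.44
shoulder_near [ 0.4542 -0.0459] [ -94.6 -142.7]
shoulder_far [ 0.6023 -0.0143] [  56.8 -138.6]
rear_near [ 0.4821 -0.1833] [ -92.2 -283. ]
rear_far [ 0.6316 -0.1526] [  60.4 -280. ]

farside mid [  64.1 -204. ] ang 1.45 res 0.18
shF mid [  46.  -135.3] ang 2.72 res 0.31
tF mid [  32.4 -118.8] ang 1.64 res 0.0
tabend mid [  -6.2 -102. ] ang 1.28 res 0.32
tN mid [ -62.  -122.7] ang 0.57 res 0.28
shN mid [ -75.7 -138.3] ang 2.49 res 0.13
nearside mid [ -89.9 -209.5] ang 0.95 res 0.22
rear mid [  -8.4 -282.1] ang 1.16 res 0.57
shoulder_near [ 0.4569 -0.0415] [ -91.1 -138.9]
shoulder_far [ 0.607  -0.0093] [  62.3 -134.6]
rear_near [ 0.4857 -0.1834] [ -88.7 -283.7]
rear_far [ 0.6373 -0.1521] [  66.  -280.6]
```

Call:
servo_tool(deltas=[{"slide": [0.5, 1, 0], "spin": 1}, {"slide": [0.5, 1, 0], "spin": 0}], gripper=0)

```text
time_s: 0.5
tcp_pos: [0.1544, 0.5537, 0.2206]
ee_rot: [[0.929, -0.371, 0.0], [-0.371, -0.929, -0.001], [0.001, 0.001, -1.0]]
wrist_force: [0.3, -1.0, -0.4]
gripper_width: 0.999
```

Call:
servo_tool(deltas=[{"slide": [0, 0, 0], "spin": 0.9}, {"slide": [0, 0, 0], "spin": 0.9}, {"slide": [0, 0, 0], "spin": 0.9}, {"slide": [0, 0, 0], "spin": 0.9}, {"slide": [0, 0, 0], "spin": 0.9}, {"slide": [0, 0, 0], "spin": 0.9}, {"slide": [0, 0, 0], "spin": 0.9}, {"slide": [0, 0, 0], "spin": 0.9}])

```text
time_s: 1.3
tcp_pos: [0.1547, 0.5492, 0.2214]
ee_rot: [[0.143, -0.99, -0.001], [-0.99, -0.143, -0.002], [0.002, 0.001, -1.0]]
wrist_force: [-0.2, -0.5, 0.2]
gripper_width: 0.998
```

Call:
servo_tool(deltas=[{"slide": [1, -0.33, 0], "spin": 0}, {"slide": [1, -0.33, 0], "spin": 0}, {"slide": [1, -0.33, 0], "spin": 0}, {"slide": [1, -0.33, 0], "spin": 0}, {"slide": [1, -0.33, 0], "spin": 0}, {"slide": [1, -0.33, 0], "spin": 0}, {"slide": [1, -0.33, 0], "spin": 0}, {"slide": [1, -0.33, 0], "spin": 0}, {"slide": [1, -0.33, 0], "spin": 0}, {"slide": [1, -0.33, 0], "spin": 0}])

```text
time_s: 2.3
tcp_pos: [0.2742, 0.3066, 0.2212]
ee_rot: [[0.145, -0.989, -0.0], [-0.989, -0.145, -0.0], [0.0, 0.0, -1.0]]
wrist_force: [1.8, 1.3, 0.2]
gripper_width: 0.999
```

Call:
servo_tool(deltas=[{"slide": [1, -0.4, 0], "spin": -0.27}, {"slide": [1, -0.4, 0], "spin": 0}, {"slide": [1, -0.4, 0], "spin": 0}, {"slide": [1, -0.4, 0], "spin": 0}, {"slide": [1, -0.4, 0], "spin": 0}, {"slide": [1, -0.4, 0], "spin": 0}, {"slide": [1, -0.4, 0], "spin": 0}, {"slide": [1, -0.4, 0], "spin": 0}, {"slide": [1, -0.4, 0], "spin": 0}, {"slide": [1, -0.4, 0], "spin": 0}])

```text
time_s: 3.3
tcp_pos: [0.4216, 0.0682, 0.2233]
ee_rot: [[0.186, -0.982, 0.004], [-0.982, -0.186, 0.005], [-0.005, -0.005, -1.0]]
wrist_force: [0.3, 0.4, -0.1]
gripper_width: 1.002
```

Call:
servo_tool(deltas=[{"slide": [1, -0.4, 0], "spin": 0}, {"slide": [1, -0.4, 0], "spin": 0}, {"slide": [1, -0.4, 0], "spin": 0}, {"slide": [1, -0.4, 0], "spin": 0}, {"slide": [1, -0.4, 0], "spin": 0}, {"slide": [1, -0.4, 0], "spin": 0}, {"slide": [1, -0.4, 0], "spin": 0}, {"slide": [1, -0.4, 0], "spin": 0}, {"slide": [0, 0, 0], "spin": 0}])

```text
time_s: 4.2
tcp_pos: [0.5423, -0.1244, 0.223]
ee_rot: [[0.182, -0.983, 0.006], [-0.983, -0.182, 0.006], [-0.005, -0.007, -1.0]]
wrist_force: [-0.8, 0.4, -1.0]
gripper_width: 0.998
```

Call:
servo_tool(deltas=[{"slide": [1, -0.1, 0], "spin": 0}, {"slide": [1, -0.1, 0], "spin": 0}, {"slide": [1, -0.05, 0], "spin": 0}, {"slide": [0, 0, 1], "spin": 0}, {"slide": [0, 0, 1], "spin": 0}, {"slide": [0, 0, 0], "spin": 0}])

```text
time_s: 4.8
tcp_pos: [0.5624, -0.1978, 0.1719]
ee_rot: [[0.182, -0.983, 0.007], [-0.983, -0.182, 0.007], [-0.006, -0.009, -1.0]]
wrist_force: [-0.7, 0.3, -0.6]
gripper_width: 0.998
```

Run:
```python
from b import *
c=cap('scene','s1.png');cap('top','t1.png'); s=sense(); print(s['tcp_pos'],rf(s['tcp_pos']),np.degrees(np.arctan2(s['ee_rot'][1][0],s['ee_rot'][0][0])),s['joints'])
```

```text
[ 0.56464629 -0.19828739  0.17548782] [ -13.8 -312.7] -79.42525329142008 [ -4.05112376  21.23579122  -7.72350044  -0.4078439  -60.2702631
  14.82466438]
```

View pics/s1.png

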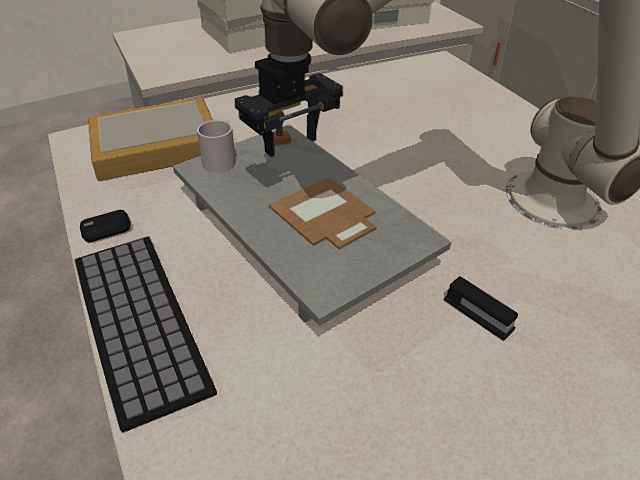

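View pics/t1.png

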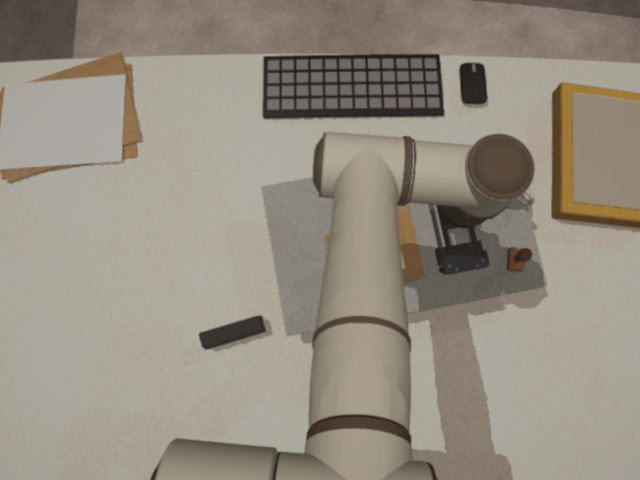

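The gripper is open above the riser behind the board, with its fingers at about (267,150) and (312,135) in the scene view. The mug and stamp are well clear behind it. I'll descend.

Call:
servo_tool(deltas=[{"slide": [0, 0, 1], "spin": 0}, {"slide": [0, 0, 1], "spin": 0}, {"slide": [0, 0, 0.8], "spin": 0}, {"slide": [0, 0, 0], "spin": 0}])

```text
time_s: 5.3
tcp_pos: [0.5712, -0.1971, 0.1126]
ee_rot: [[0.187, -0.982, 0.029], [-0.982, -0.187, 0.002], [0.004, -0.029, -1.0]]
wrist_force: [-1.2, -0.3, -0.3]
gripper_width: 1.0
```

Run:
```python
from b import *
for i in range(6):
    s=sense(); print(s['time_s'],np.round(s['tcp_pos'],4),rf(s['tcp_pos']),np.round(s['wrist_force'],1))
    optics.capture('scene')
```

```text
5.3 [ 0.5712 -0.1971  0.1126] [  -7.1 -312.8] [-1.2 -0.3 -0.3]
5.35 [ 0.5726 -0.1975  0.1146] [  -5.8 -313.4] [0.9 0.  1.2]
5.4 [ 0.5733 -0.1977  0.1155] [  -5.1 -313.7] [0.7 0.6 0.7]
5.45 [ 0.5736 -0.1978  0.1159] [  -4.9 -313.8] [-0.  -0.9 -0.4]
5.5 [ 0.5734 -0.1978  0.1159] [  -5.  -313.9] [ 0.1  0.1 -0.4]
5.55 [ 0.5732 -0.1978  0.1156] [  -5.3 -313.8] [0.6 0.  0.3]
```

Call:
servo_tool(deltas=[{"slide": [0, 0, 0], "spin": 0}, {"slide": [0, 0, 0], "spin": 0}])

```text
time_s: 5.8
tcp_pos: [0.5737, -0.198, 0.117]
ee_rot: [[0.187, -0.982, 0.038], [-0.982, -0.187, 0.001], [0.006, -0.037, -0.999]]
wrist_force: [0.2, -0.7, 0.0]
gripper_width: 0.995
```

Run:
```python
from b import *
s=sense(); print(s['time_s'],np.round(s['tcp_pos'],4),np.round(s['joints'],2),np.round(s['joint_velocities'],2),np.round(s['ee_rot'],3).tolist(),np.round(s['effort'],1))
```

```text
5.8 [ 0.5737 -0.198   0.117 ] [ -3.87  24.6  -11.84  -0.24 -51.39  14.82] [ 0.06 -0.35  0.17 -0.04 -0.17 -0.03] [[0.187, -0.982, 0.038], [-0.982, -0.187, 0.001], [0.006, -0.037, -0.999]] [  0.  -38.8  16.3   3.6   0.1   0. ]
```

Call:
servo_tool(deltas=[{"slide": [0, 0, -1], "spin": 0}, {"slide": [0, 0, -1], "spin": 0}, {"slide": [0, 0, -1], "spin": 0}, {"slide": [0, 0, 0], "spin": 0}, {"slide": [0, 0, 0], "spin": 0}])

```text
time_s: 6.3
tcp_pos: [0.5702, -0.1982, 0.1947]
ee_rot: [[0.187, -0.982, 0.037], [-0.982, -0.187, 0.001], [0.006, -0.037, -0.999]]
wrist_force: [-0.1, 0.5, -1.8]
gripper_width: 1.001
```

Call:
servo_tool(deltas=[{"slide": [0, 0, 0.2], "spin": 0}, {"slide": [0, 0, 0.2], "spin": 0}, {"slide": [0, 0, 0.2], "spin": 0}, {"slide": [0, 0, 0.2], "spin": 0}, {"slide": [0, 0, 0.2], "spin": 0}])

```text
time_s: 6.8
tcp_pos: [0.5695, -0.1979, 0.1644]
ee_rot: [[0.186, -0.982, 0.032], [-0.982, -0.186, 0.002], [0.004, -0.031, -0.999]]
wrist_force: [1.0, 0.2, 1.3]
gripper_width: 1.002
```

Call:
servo_tool(deltas=[{"slide": [0, 0, 0], "spin": 0}, {"slide": [0, 0, 0], "spin": 0}, {"slide": [0, 0, 0], "spin": 0}])

```text
time_s: 7.1
tcp_pos: [0.5688, -0.1978, 0.1623]
ee_rot: [[0.186, -0.982, 0.028], [-0.982, -0.186, 0.002], [0.003, -0.028, -1.0]]
wrist_force: [-0.1, -0.3, 0.6]
gripper_width: 1.001
```

Call:
servo_tool(deltas=[{"slide": [0, 0, -1], "spin": 0}, {"slide": [0, 0, -1], "spin": 0}])

```text
time_s: 7.3
tcp_pos: [0.5653, -0.1975, 0.2097]
ee_rot: [[0.186, -0.982, 0.02], [-0.983, -0.186, 0.004], [-0.0, -0.02, -1.0]]
wrist_force: [1.2, -0.0, 0.1]
gripper_width: 1.004
```

Call:
servo_tool(deltas=[{"slide": [0, 0, 0], "spin": 0}])

```text
time_s: 7.4
tcp_pos: [0.5674, -0.198, 0.2137]
ee_rot: [[0.186, -0.982, 0.027], [-0.982, -0.186, 0.002], [0.003, -0.027, -1.0]]
wrist_force: [-0.2, 0.3, 1.8]
gripper_width: 1.002
```

Call:
servo_tool(deltas=[{"slide": [0, 0, 0], "spin": 0}])

```text
time_s: 7.5
tcp_pos: [0.5673, -0.1978, 0.2138]
ee_rot: [[0.186, -0.982, 0.028], [-0.983, -0.186, 0.002], [0.003, -0.028, -1.0]]
wrist_force: [-0.4, -0.6, -1.6]
gripper_width: 1.0
```

Call:
servo_tool(deltas=[{"slide": [0, 0, 0], "spin": 0}])

```text
time_s: 7.6
tcp_pos: [0.5672, -0.1978, 0.2136]
ee_rot: [[0.186, -0.982, 0.028], [-0.983, -0.186, 0.002], [0.003, -0.028, -1.0]]
wrist_force: [-0.4, 0.8, -0.5]
gripper_width: 1.004
```

Call:
servo_tool(deltas=[{"slide": [0, 0, 0.3], "spin": 0}, {"slide": [0, 0, 0.3], "spin": 0}, {"slide": [0, 0, 0.3], "spin": 0}, {"slide": [0, 0, 0.3], "spin": 0}, {"slide": [0, 0, 0.3], "spin": 0}, {"slide": [0, 0, 0.3], "spin": 0}, {"slide": [0, 0, 0.3], "spin": 0}, {"slide": [0, 0, 0.3], "spin": 0}])

```text
time_s: 8.4
tcp_pos: [0.5671, -0.1973, 0.1449]
ee_rot: [[0.186, -0.982, 0.021], [-0.983, -0.186, 0.004], [0.0, -0.022, -1.0]]
wrist_force: [-0.3, 0.6, -0.1]
gripper_width: 1.001
```

Call:
servo_tool(deltas=[{"slide": [0, 0, 0.2], "spin": 0}, {"slide": [0, 0, 0.1], "spin": 0}, {"slide": [0, 0, 0], "spin": 0}])

```text
time_s: 8.7
tcp_pos: [0.5667, -0.1971, 0.1353]
ee_rot: [[0.186, -0.982, 0.019], [-0.983, -0.186, 0.004], [-0.0, -0.02, -1.0]]
wrist_force: [-0.4, 0.6, 0.3]
gripper_width: 0.999
```

Call:
servo_tool(deltas=[{"slide": [0, 0, -1], "spin": 0}, {"slide": [0, 0, -1], "spin": 0}, {"slide": [0, 0, -1], "spin": 0}, {"slide": [0, 0, 0], "spin": 0}, {"slide": [0, 0, 0], "spin": 0}])

```text
time_s: 9.2
tcp_pos: [0.5654, -0.1976, 0.2134]
ee_rot: [[0.186, -0.982, 0.02], [-0.983, -0.186, 0.004], [0.0, -0.02, -1.0]]
wrist_force: [-0.7, -0.9, -0.2]
gripper_width: 1.002
```

Call:
servo_tool(deltas=[{"slide": [0, 0, 0.3], "spin": 0}, {"slide": [0, 0, 0.3], "spin": 0}, {"slide": [0, 0, 0.3], "spin": 0}, {"slide": [0, 0, 0.3], "spin": 0}, {"slide": [0, 0, 0.3], "spin": 0}, {"slide": [0, 0, 0.3], "spin": 0}, {"slide": [0, 0, 0.3], "spin": 0}, {"slide": [0, 0, 0.3], "spin": 0}, {"slide": [0, 0, 0.3], "spin": 0}, {"slide": [0, 0, 0.3], "spin": 0}])

```text
time_s: 10.2
tcp_pos: [0.5649, -0.1969, 0.128]
ee_rot: [[0.185, -0.983, 0.013], [-0.983, -0.185, 0.005], [-0.002, -0.014, -1.0]]
wrist_force: [-0.1, -0.5, 0.1]
gripper_width: 1.001
```

Call:
servo_tool(deltas=[{"slide": [0, 0, 0.3], "spin": 0}, {"slide": [0, 0, 0.3], "spin": 0}, {"slide": [0, 0, 0.25], "spin": 0}, {"slide": [0, 0, 0.2], "spin": 0}, {"slide": [0, 0, 0.1], "spin": 0}, {"slide": [0, 0, 0], "spin": 0}])

```text
time_s: 10.8
tcp_pos: [0.5649, -0.1967, 0.0955]
ee_rot: [[0.185, -0.983, 0.012], [-0.983, -0.185, 0.005], [-0.003, -0.012, -1.0]]
wrist_force: [-0.4, -0.2, 0.0]
gripper_width: 0.997
```

Call:
servo_tool(deltas=[{"slide": [0, 0, 0], "spin": 0}])

```text
time_s: 10.9
tcp_pos: [0.565, -0.1967, 0.0957]
ee_rot: [[0.185, -0.983, 0.012], [-0.983, -0.185, 0.005], [-0.002, -0.013, -1.0]]
wrist_force: [0.2, -0.2, -0.1]
gripper_width: 1.003
```

Run:
```python
from b import *
c=optics.capture('scene');s=sense();R=np.array(s['ee_rot']);t=np.array(s['tcp_pos']);print(t,rf(t))
f=c['frame'][:,:,::-1].copy()
for sg in(1,-1):
  for w in(.0435,.0585):
    p=t+R[:,1]*sg*w; u=proj(c,p); print(sg,w,p,u); g=proj(c,[p[0],p[1],.08]); print('ground',g)
    
x0,y0=230,90
cr=cv2.resize(f[90:240,230:390],None,fx=5,fy=4,interpolation=cv2.INTER_NEAREST)
cr=cv2.resize(f[90:210,230:390],None,fx=5,fy=5,interpolation=cv2.INTER_CUBIC)
for sg in(1,-1):
  for w in(.0435,.0585):
    u=proj(c,t+R[:,1]*sg*w); cv2.circle(cr,tuple(int(v) for v in (u-[x0,y0])*5),3,(0,0,255),-1)
cv2.imwrite('pics/s2.png',cr)
```

```text
[ 0.56506896 -0.19671795  0.09570345] [ -13.1 -311.2]
1 0.0435 [ 0.52232619 -0.20477965  0.0951427 ] [308.42607644 171.88342601]
ground [308.44114449 177.95734155]
1 0.0585 [ 0.5075873  -0.20755955  0.09494934] [314.31916262 169.4977297 ]
ground [314.28309593 175.47606823]
-1 0.0435 [ 0.60781173 -0.18865624  0.09626419] [272.71018157 186.39428859]
ground [273.07995276 193.02414291]
-1 0.0585 [ 0.62255061 -0.18587634  0.09645755] [266.27979786 189.01637424]
ground [266.72154779 195.74206413]
```

View pics/s2.png

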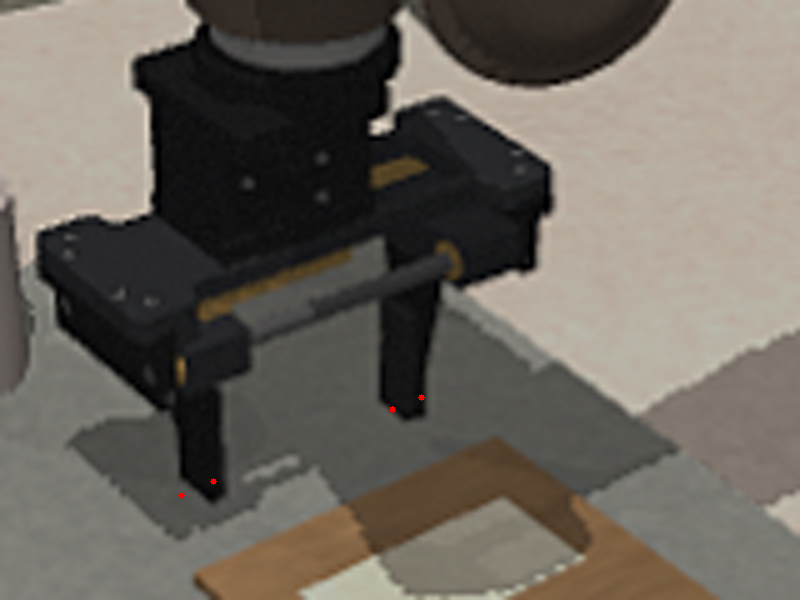

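The jaws are linear and the tips sit at TCP height, at about (273,186) and (309,172) in the scene view. They are behind the board's rear edge.

Call:
servo_tool(deltas=[{"slide": [0, 0, 0.12], "spin": 0}, {"slide": [0, 0, 0.12], "spin": 0}, {"slide": [0, 0, 0.12], "spin": 0}, {"slide": [0, 0, 0.08], "spin": 0}, {"slide": [0, 0, 0], "spin": 0}])

```text
time_s: 11.45
tcp_pos: [0.5657, -0.1967, 0.0846]
ee_rot: [[0.185, -0.983, 0.014], [-0.983, -0.185, 0.005], [-0.002, -0.015, -1.0]]
wrist_force: [-0.4, 0.0, 0.2]
gripper_width: 1.007
```

Call:
servo_tool(deltas=[{"slide": [0, 0, 0], "spin": 0}])

```text
time_s: 11.55
tcp_pos: [0.5656, -0.1967, 0.0845]
ee_rot: [[0.185, -0.983, 0.014], [-0.983, -0.185, 0.005], [-0.002, -0.014, -1.0]]
wrist_force: [-0.3, -0.6, 0.4]
gripper_width: 0.996
```

Call:
servo_tool(deltas=[{"slide": [0, 0, 0.08], "spin": 0}, {"slide": [-0.2, 0, 0], "spin": 0}, {"slide": [-0.3, 0, 0], "spin": 0}, {"slide": [-0.2, 0, 0], "spin": 0}, {"slide": [0, 0, 0], "spin": 0}])

```text
time_s: 12.05
tcp_pos: [0.5622, -0.178, 0.0825]
ee_rot: [[0.186, -0.983, 0.014], [-0.983, -0.185, 0.004], [-0.002, -0.015, -1.0]]
wrist_force: [0.3, -0.6, -0.5]
gripper_width: 1.0
```

Run:
```python
from b import *
s=sense();print(s['tcp_pos'],rf(s['tcp_pos']),s['wrist_force'])
```

```text
[ 0.56215447 -0.17804862  0.08253384] [ -12.5 -292.4] [ 0.27702099 -0.60855024 -0.49560617]
```

Call:
servo_tool(deltas=[{"slide": [-0.15, 0, 0], "spin": 0}, {"slide": [-0.2, 0, 0], "spin": 0}, {"slide": [-0.3, 0, 0], "spin": 0}, {"slide": [-0.3, 0, 0], "spin": 0}, {"slide": [-0.3, 0, 0], "spin": 0}])

```text
time_s: 12.55
tcp_pos: [0.556, -0.1456, 0.0826]
ee_rot: [[0.185, -0.983, 0.014], [-0.983, -0.185, 0.004], [-0.001, -0.015, -1.0]]
wrist_force: [0.5, -1.1, -0.2]
gripper_width: 1.002
```

Run:
```python
from b import *
s=sense();print(s['tcp_pos'],rf(s['tcp_pos']),s['wrist_force'])
cap('scene','s3.png')
```

```text
[ 0.55600338 -0.1455555   0.08261866] [ -12.7 -259.3] [ 0.51413416 -1.14683644 -0.19631982]
```

View pics/s3.png

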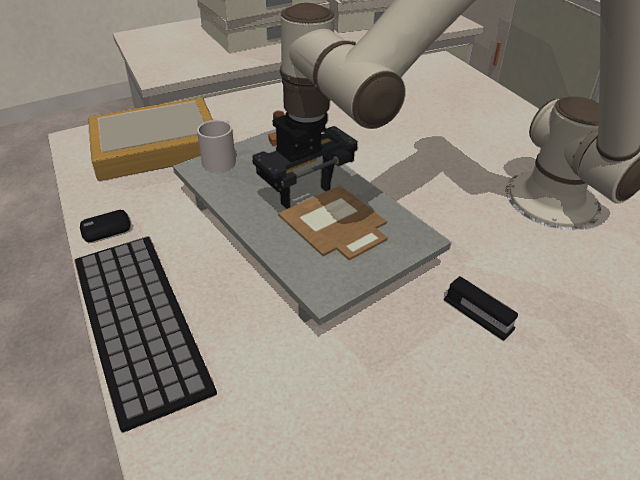

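The board is moving with both fingers behind its rear edge, and the tab corner is now at (387,237). I'll continue pushing.

Call:
servo_tool(deltas=[{"slide": [-0.3, 0, 0], "spin": 0}, {"slide": [-0.3, 0, 0], "spin": 0}, {"slide": [-0.3, 0, 0], "spin": 0}, {"slide": [-0.3, 0, 0], "spin": 0}, {"slide": [-0.3, 0, 0], "spin": 0}])

```text
time_s: 13.1
tcp_pos: [0.5482, -0.1047, 0.0828]
ee_rot: [[0.186, -0.983, 0.014], [-0.983, -0.186, 0.004], [-0.002, -0.015, -1.0]]
wrist_force: [-0.2, -1.5, -0.8]
gripper_width: 0.998
```

Call:
servo_tool(deltas=[{"slide": [-0.3, 0, 0], "spin": 0}, {"slide": [-0.3, 0, 0], "spin": 0}, {"slide": [-0.2, 0, 0], "spin": 0}, {"slide": [-0.1, 0, 0], "spin": 0}, {"slide": [0, 0, 0], "spin": 0}])

```text
time_s: 13.6
tcp_pos: [0.5434, -0.0794, 0.0829]
ee_rot: [[0.187, -0.982, 0.014], [-0.982, -0.187, 0.005], [-0.002, -0.015, -1.0]]
wrist_force: [0.6, -1.2, 0.5]
gripper_width: 1.003
```

Run:
```python
from b import *
s=sense();print(s['tcp_pos'],rf(s['tcp_pos']),s['wrist_force'])
c=cap('scene','s4.png')
s=sense();print(s['tcp_pos'],rf(s['tcp_pos']),np.round(s['ee_rot'],3).tolist(),s['wrist_force'])
cap('top','t4.png')
```

```text
[ 0.54337859 -0.07941027  0.08292121] [ -13. -192.] [ 0.64909777 -1.22485696  0.4601338 ]
[ 0.54341808 -0.07954783  0.08291176] [ -13.  -192.1] [[0.187, -0.982, 0.014], [-0.982, -0.187, 0.005], [-0.002, -0.015, -1.0]] [ 0.21772464 -0.33902673  0.70245277]
```

View pics/s4.png

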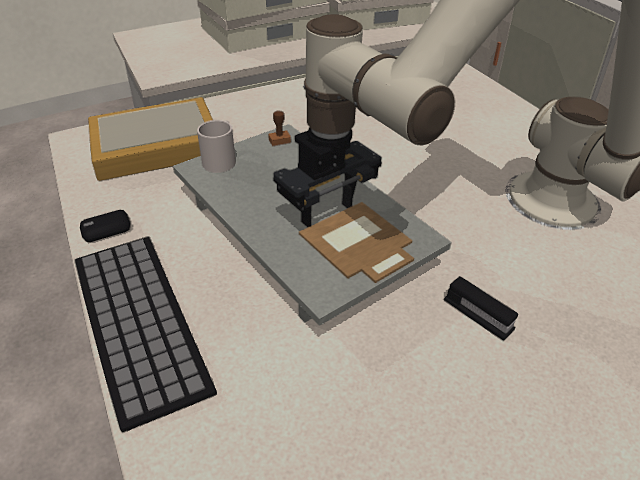

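View pics/t4.png

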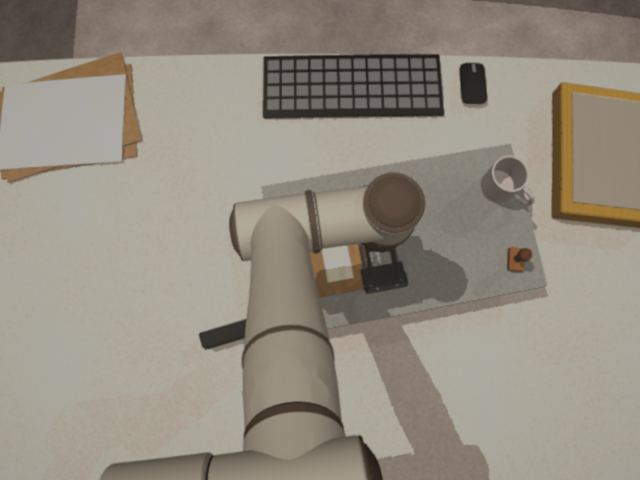

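Call:
servo_tool(deltas=[{"slide": [-0.2, 0, 0], "spin": 0}, {"slide": [-0.3, 0, 0], "spin": 0}, {"slide": [-0.3, 0, 0], "spin": 0}, {"slide": [-0.2, 0, 0], "spin": 0}, {"slide": [-0.1, 0, 0], "spin": 0}, {"slide": [0, 0, 0], "spin": 0}])

```text
time_s: 14.3
tcp_pos: [0.538, -0.0508, 0.083]
ee_rot: [[0.186, -0.982, 0.014], [-0.983, -0.186, 0.004], [-0.002, -0.015, -1.0]]
wrist_force: [-0.2, -0.9, -1.6]
gripper_width: 0.999
```

Run:
```python
from b import *
c=optics.capture('scene')
s=sense();print(s['tcp_pos'],rf(s['tcp_pos']),np.round(s['ee_rot'],3).tolist(),s['wrist_force'])
f=c['frame'][:,:,::-1]
np.save('c5.npy',c['frame'])
cv2.imwrite('pics/s5.png',cv2.resize(f[190:330,290:470],None,fx=4.4,fy=4.28,interpolation=cv2.INTER_CUBIC))
k=boardmask(c,(290,470,190,340)); a=cv2.approxPolyDP(k,3,True)[:,0]
for p in a: print(p.tolist(),rf(on(c,p.astype(float),.086)))
```

```text
[ 0.53804144 -0.05095874  0.08298531] [ -13.1 -163. ] [[0.186, -0.982, 0.014], [-0.983, -0.186, 0.004], [-0.002, -0.015, -1.0]] [ 0.13817865 -0.63564309 -0.29428909]
[309, 240] [  59.2 -150.8]
[358, 287] [ 62.5 -11.4]
[373, 280] [32.4 -8.7]
[387, 292] [31.9 25.1]
[425, 269] [-55.6  24.5]
[413, 258] [-58.   -7.1]
[423, 249] [-88.4 -13.1]
[372, 210] [ -87.7 -149. ]
```

View pics/s5.png

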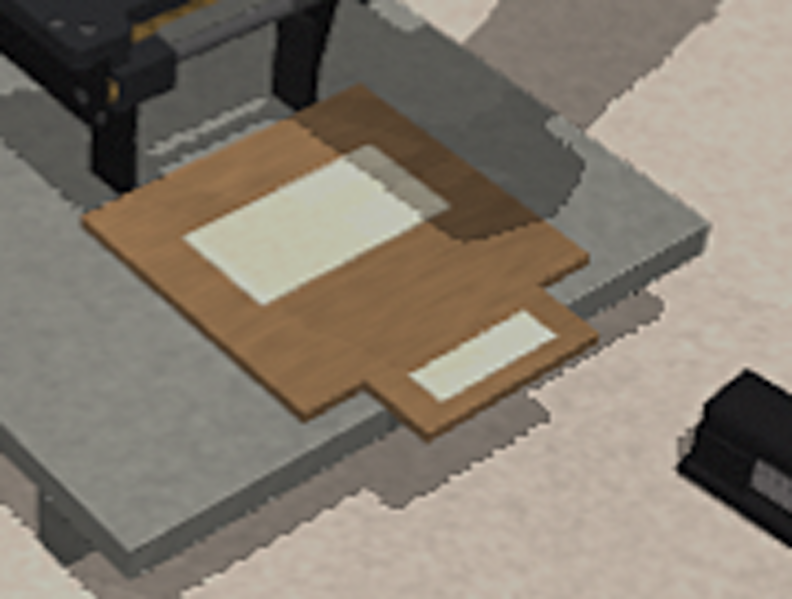

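```bash
cat > chk.py <<'E'
from b import *
def chk(c,P,w=3):
    # P: dict of edges: name:(a,b,z)
    for n,(a,b,z) in P.items():
        l=lineedge(c,a,b,z,w=w,lo=.15,hi=.85,n=30); d=l[1]
        ang=(np.degrees(np.arctan2(d[1],d[0]))-10.5+45)%90-45
        print(n,'mid',rf(l[0]),'ang',round(float(ang),2),'res',round(float(l[2])*1e3,2))
E
python3 - <<'E'
from chk import *
c=optics.capture('scene')
P={'riser_edge_far':((318,322),(378,287),.08),'riser_edge_near':((418,263),(450,243),.08),
'shoF_bot':((358,287),(373,280),.08),'shoN_bot':((413,258),(423,249),.08),'tabend':((387,292),(425,269),.08),'rear':((309,240),(372,210),.086),'farside':((309,240),(358,287),.08),'nearside':((372,210),(423,249),.086)}
chk(c,P)
E
```

```text
riser_edge_far mid [78.1 -0.1] ang -0.17 res 0.13
riser_edge_near mid [-103.2   -0.3] ang -0.17 res 0.25
shoF_bot mid [ 45.9 -11.8] ang 0.83 res 0.28
shoN_bot mid [-80. -12.] ang 0.35 res 0.15
tabend mid [-14.5  24. ] ang -2.93 res 0.65
rear mid [ -13.8 -154.9] ang 1.23 res 1.63
farside mid [ 60.9 -81.9] ang 0.17 res 0.13
nearside mid [-89.1 -81.7] ang 0.26 res 0.13
```

Call:
servo_tool(deltas=[{"slide": [-0.12, 0, 0], "spin": 0}, {"slide": [-0.15, 0, 0], "spin": 0}, {"slide": [-0.08, 0, 0], "spin": 0}, {"slide": [0, 0, 0], "spin": 0}, {"slide": [0, 0, 0], "spin": 0}])

```text
time_s: 14.9
tcp_pos: [0.5364, -0.0423, 0.083]
ee_rot: [[0.185, -0.983, 0.015], [-0.983, -0.185, 0.004], [-0.001, -0.015, -1.0]]
wrist_force: [0.0, -1.6, 0.1]
gripper_width: 1.005
```

Run:
```python
from chk import *
c=optics.capture('scene')
s=sense();print(s['time_s'],s['tcp_pos'],rf(s['tcp_pos']),np.degrees(np.arctan2(s['ee_rot'][1][0],s['ee_rot'][0][0])),s['wrist_force'])
f=c['frame'][:,:,::-1]
cv2.imwrite('pics/s6.png',cv2.resize(f[210:330,310:470],None,fx=5,fy=5,interpolation=cv2.INTER_CUBIC))
k=boardmask(c,(290,470,190,340)); a=cv2.approxPolyDP(k,3,True)[:,0]
print(a.tolist())
```

```text
14.95 [ 0.53645196 -0.04228023  0.08301589] [ -13.1 -154.2] -79.35775421994262 [ 0.92915666  0.11880522 -0.20017428]
[[312, 242], [362, 291], [376, 283], [390, 296], [429, 272], [416, 260], [426, 252], [374, 212]]
```

View pics/s6.png

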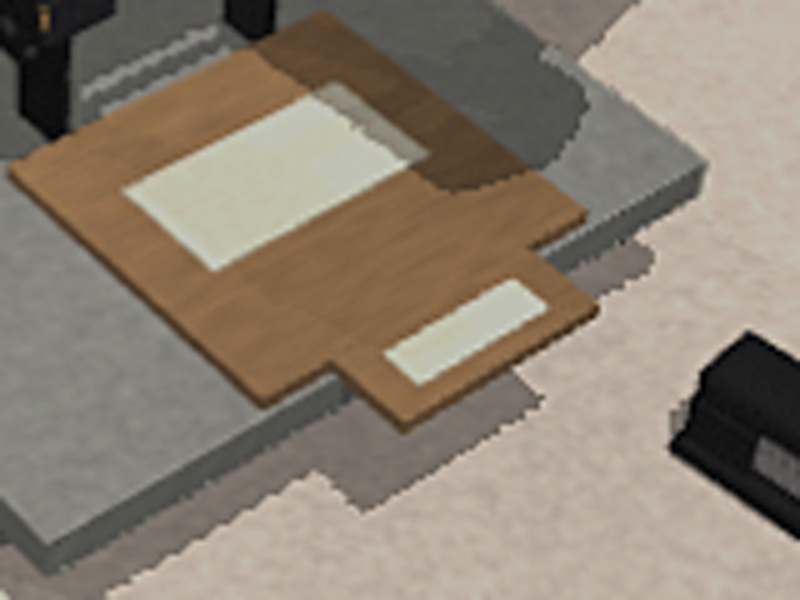

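Run:
```python
from chk import *
c=optics.capture('scene')
chk(c,{'riser_edge_far':((318,322),(370,291),.08),'riser_edge_near':((423,260),(450,243),.08),
'shoF_bot':((362,290.5),(376,282.5),.08),'shoN_bot':((416,260),(426,252.5),.08),'tabend_bot':((390,295.5),(429,272),.08),'farside':((312,242),(362,290.5),.08),'nearside':((374,212),(426,251),.086)},w=2)
chk(c,{'shoF_top':((361.5,288),(376,280.5),.086),'shoN_top':((416,258),(426,251),.086)},w=1.2)
# shoulder top corners/brown mask subpixel: label edges on top surface
```

```text
riser_edge_far mid [104.2   0.9] ang 0.84 res 0.01
riser_edge_near mid [-108.1   -0.2] ang 0.16 res 0.31
shoF_bot mid [42.1 -3.6] ang 0.29 res 0.39
shoN_bot mid [-78.8  -3.9] ang 0.16 res 0.17
tabend_bot mid [-20.3  31.8] ang 0.08 res 0.38
farside mid [ 57.8 -81.8] ang -3.09 res 0.66
nearside mid [-89.2 -80.1] ang -0.34 res 0.21
shoF_top mid [45.2 -4.5] ang -2.64 res 0.0
shoN_top mid [-77.   -4.3] ang 2.02 res 0.15
```

Call:
servo_tool(deltas=[{"slide": [-0.08, 0, 0], "spin": 0}, {"slide": [-0.07, 0, 0], "spin": 0}, {"slide": [0, 0, 0], "spin": 0}, {"slide": [0, 0, 0], "spin": 0}])

```text
time_s: 15.4
tcp_pos: [0.5357, -0.0385, 0.083]
ee_rot: [[0.184, -0.983, 0.015], [-0.983, -0.184, 0.004], [-0.002, -0.015, -1.0]]
wrist_force: [-0.1, -1.0, -0.5]
gripper_width: 1.003
```

Run:
```python
from chk import *
c=optics.capture('scene')
s=sense();print(s['time_s'],s['tcp_pos'],rf(s['tcp_pos']),s['wrist_force'])
f=c['frame'][:,:,::-1]
cv2.imwrite('pics/s7.png',cv2.resize(f[210:330,310:470],None,fx=5,fy=5,interpolation=cv2.INTER_CUBIC))
k=boardmask(c,(290,470,190,340)); a=cv2.approxPolyDP(k,3,True)[:,0]
print(a.tolist())
chk(c,{'riser_edge_far':((318,322),(362,296),.08),'riser_edge_near':((430,256),(450,243),.08),'tabend_bot':((392,297),(431,273.5),.08)},w=2)
chk(c,{'shoF_bot':((364,292.5),(378,284.5),.08),'shoN_bot':((418,261.5),(428,254),.08)},w=2)
```

```text
15.45 [ 0.53567545 -0.03845733  0.0830077 ] [ -13.1 -150.3] [ 0.78648216 -0.27119548  0.52188689]
[[313, 244], [363, 292], [378, 285], [392, 297], [431, 272], [418, 262], [428, 253], [376, 213]]
riser_edge_far mid [112.3   1.2] ang 0.61 res 0.0
riser_edge_near mid [-125.4   -0.2] ang -0.18 res 0.24
tabend_bot mid [-22.1  35.6] ang 0.38 res 0.26
shoF_bot mid [43.8 -3.1] ang -0.26 res 0.0
shoN_bot mid [-77.9  -3.6] ang 1.78 res 0.24
```

View pics/s7.png

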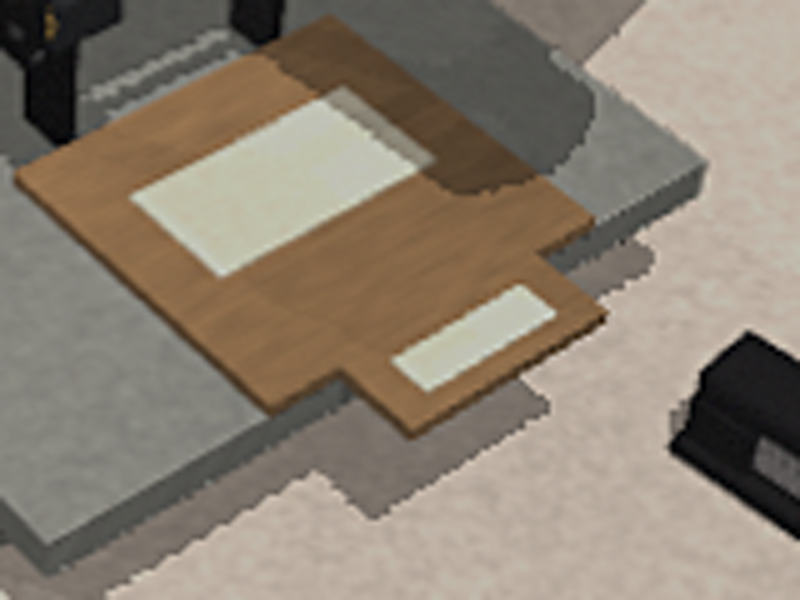

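Call:
servo_tool(deltas=[{"slide": [0.3, 0, 0], "spin": 0}, {"slide": [0.5, 0, 0], "spin": 0}, {"slide": [0.5, 0, -0.3], "spin": 0}, {"slide": [0, 0, -1], "spin": 0}, {"slide": [0, 0, -1], "spin": 0}, {"slide": [0, 0, -1], "spin": 0}, {"slide": [0, 0, -1], "spin": 0}])

```text
time_s: 16.15
tcp_pos: [0.5388, -0.078, 0.1919]
ee_rot: [[0.18, -0.984, 0.006], [-0.984, -0.18, 0.003], [-0.002, -0.006, -1.0]]
wrist_force: [0.7, 0.4, 0.3]
gripper_width: 0.998
```

Call:
servo_tool(deltas=[{"slide": [1, 0.3, -0.3], "spin": 0}, {"slide": [1, 0.3, -0.3], "spin": 0}, {"slide": [1, 0.3, 0], "spin": 0}, {"slide": [1, 0.3, 0], "spin": 0}, {"slide": [1, 0.3, 0], "spin": 0}, {"slide": [1, 0.3, 0], "spin": 0}, {"slide": [1, 0.3, 0], "spin": 0}, {"slide": [1, 0.3, 0], "spin": 0}, {"slide": [0.5, 0, 0], "spin": 0}, {"slide": [0, 0, 0], "spin": 0}])

```text
time_s: 17.15
tcp_pos: [0.5182, -0.3178, 0.2194]
ee_rot: [[0.174, -0.984, 0.025], [-0.985, -0.174, 0.001], [0.003, -0.025, -1.0]]
wrist_force: [0.1, 0.5, 0.1]
gripper_width: 1.003
```

Run:
```python
from chk import *
s=sense();print(s['time_s'],s['tcp_pos'],rf(s['tcp_pos']),s['wrist_force'])
c=cap('top','t8.png'); cap('scene','s8.png')
f=c['frame'][:,:,::-1]
cv2.imwrite('pics/t8z.png',cv2.resize(f[170:345,200:380],None,fx=3.4,fy=3.4,interpolation=cv2.INTER_CUBIC))
```

```text
17.15 [ 0.51820896 -0.3177956   0.21939086] [ -81.2 -421.8] [0.14586424 0.51582163 0.08882563]
```

View pics/t8.png

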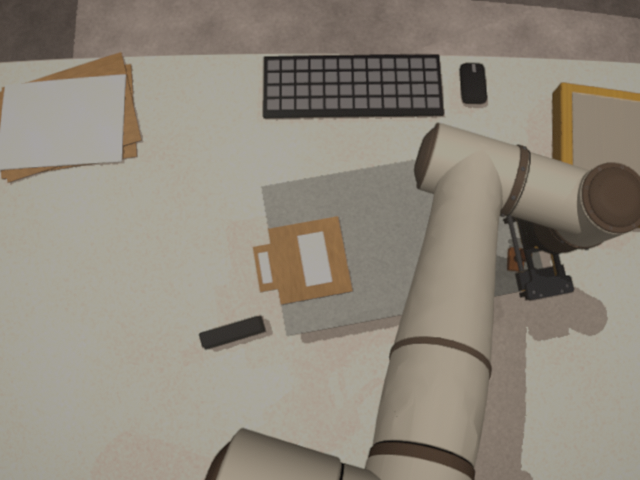

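View pics/s8.png

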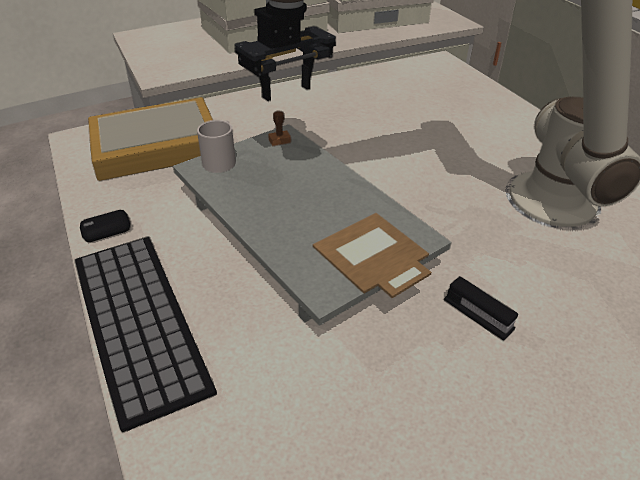

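The hand is clear, high above the riser's right-hand end, and the mug, stamp and stapler look unmoved. In the top view the tab sticks out at (255–275, 243–292), with the board's shoulders on the riser's left edge. I'll measure it.

Run:
```python
from chk import *
c=optics.capture('top')
k=boardmask(c,(240,370,200,320)); a=cv2.approxPolyDP(k,3,True)[:,0]; print(a.tolist())
P={'riserF':((263,186),(269,224),.08),'riserN':((280,303),(287,331),.08),
'rear':((338,218),(351,293),.086),'tabend':((254,246),(260,291),.086),'shoF':((270,228),(272,243),.086),'shoN':((277,289),(279,303),.086),'far':((270,229),(338,218),.086),'near':((280,303),(351,293),.086)}
chk(c,P,w=4)
s=optics.capture('scene')
k=boardmask(s,(290,470,190,340)); a=cv2.approxPolyDP(k,3,True)[:,0]; print(a.tolist())
chk(s,{'rear':((313,244),(376,213),.086),'tabend':((392,297),(431,273),.08),'rF':((318,322),(360,297),.08)},w=2.5)
for z in ('mug','stamp'): pass
o=cv2.imread('pics/scene0.png');n=s['frame'][:,:,::-1]
d=cv2.absdiff(o,n).max(2)
for nm,(x0,x1,y0,y1) in dict(mug=(196,238,118,172),stamp=(266,294,110,146),stapler=(442,520,276,338)).items(): print(nm,np.percentile(d[y0:y1,x0:x1],[50,90,99]))
cv2.imwrite('pics/t9.png',cv2.resize(c['frame'][:,:,::-1][180:340,240:360],None,fx=3.7,fy=3.7,interpolation=cv2.INTER_CUBIC))
```

```text
[[337, 217], [269, 229], [270, 243], [253, 247], [260, 290], [277, 288], [281, 303], [350, 291]]
riserF mid [102.7   0.4] ang 0.32 res 0.47
riserN mid [-112.2    0. ] ang -0.51 res 0.35
rear mid [ -11.3 -139.7] ang -0.0 res 0.54
tabend mid [-12.3  27.5] ang 0.54 res 0.45
shoF mid [43.5  0.7] ang 0.81 res 0.51
shoN mid [-73.5   0.5] ang 0.61 res 0.49
far mid [ 59. -64.] ang 0.08 res 0.33
near mid [-92.6 -77.6] ang 0.31 res 0.6
[[313, 244], [363, 292], [378, 285], [392, 297], [431, 272], [418, 262], [428, 253], [376, 213]]
rear mid [ -24.4 -139.7] ang 0.24 res 0.33
tabend mid [-21.1  35.6] ang 0.02 res 0.24
rF mid [1.14e+02 1.00e-01] ang 0.85 res 0.0
mug [3. 4. 5.]
stamp [13. 40. 59.]
stapler [4. 5. 6.]
```

View pics/t9.png

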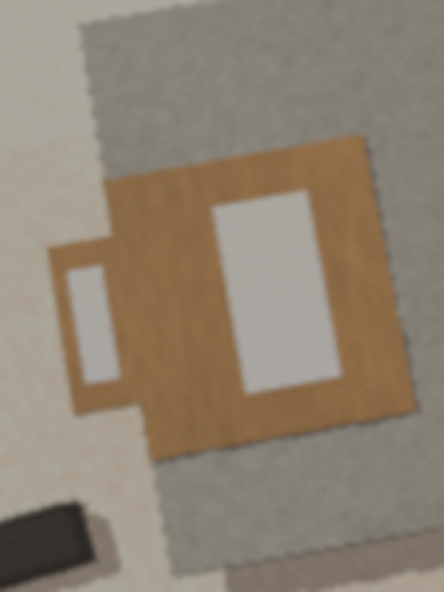

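```bash
python3 -c "
from station import r,sense
print(sense()['time_s']);print(r.finish_job())"
```

```text
17.35
the job is handed in; nothing more can be done
None
```

The board is in place and handed in at 17.35 s: the whole tab sticks out past the riser's left end and both shoulders are flush with the edge. I pushed it about 140 mm on its rear edge with the open fingertips. I then drew the hand back, raised it, and left it above the riser's right end touching nothing.

**Shoulders, checked with the hand clear:** The top view puts the far one at +0.7 mm and the near one at +0.5 mm. The riser edge reads 0.0 to +0.4 mm in the same picture.

**Rear edge:** Both cameras put it at −139.7 mm against an ideal −140. The board is turned about 0.3° or less from the riser.

**Tab:** The scene view gives its end at +35.6 mm against the ideal 35.

**Readings that disagreed:**
- The top-view tab-end fit read 27.5 mm. I took that as the fit catching the tab's white label, and the board contour in the same picture agrees with full protrusion.
- One earlier scene-view fit of the shoulders, at the final push position, read about −3 mm. I took it to have caught the board's top edge, and the last top view did not support it.

**Mug, stamp and stapler:** The mug and stapler pixels are unchanged from the first picture. The stamp's pixels did change, which I took to be the arm's shadow, since it looks to be standing in the same place.

**Tilt:** A fast descent early on tilted the tool by about 2°. I brought that down to under 1° with slower moves before touching the board.

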